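# Find the rocking crock lid and seat it

### The arm

A 7-joint arm with a two-finger parallel gripper is mounted at the origin on the work surface. World frame = base frame: x ahead of the robot, y to its left, z up, the work surface at z = 0. Lengths are in m, angles in rad, forces in N, time in s.
With the tool pointing down it reaches from about 0.4 to 0.875 m from the base axis. Payload 19.3 kg.
Tool frame: the origin (TCP) lies at the very end of the fingers, on their centre line; the grasp point (between the pads) lies 19 mm behind it; z points along the fingers, y is the direction in which the jaws open and shut (so a half turn about z gives the same grasp; the last joint's range is limited). The gripper opens to 85 mm and grips with 20 to 120 N. Pads are 22 mm wide; open, the fingers measure 114 mm over their backs; the gripper's body (76 mm by 85 mm) begins 54 mm behind the grasp point. The pads swing forward as they close: fully open they stand 13 mm farther back than shut.
Start: joints at [1.178, 0.521, -0.036, 1.599, 0.021, 1.021, -0.113], TCP at [0.198, -0.593, 0.205] pointing down, gripper open.
Joint ranges: [-2.91, 2.91], [-0.3, 2.13], [-1.5, 1.42], [0.17, 2.43], [-1.26, 4.41], [0.16, 1.93], [-2.52, 2.52]. Speed limits (rad/s): [1.89, 1.89, 2.39, 2.39, 3.01, 3.01, 3.01].

### API

Orientations are given as [roll, pitch, yaw] about the fixed x, y, z axes, in that order (R = Rz(yaw) Ry(pitch) Rx(roll)).
In Python, from workcell import bot, grab_frame, calibration, workorder gives the robot as it stands.
- The arm moves only by the tool move_arm, never from a script. Its arguments are lists of equal length, an entry for each row: "jaw": the closure in counts, from 0 (fully open) to 255 (shut); "dp": the shift along the tool's x, y, z in units of 800 mm (1.0 is 800 mm), a list of three; "rotation": the turn, a rotation vector about the tool's x, y, z in units of pi rad (1.0 is pi rad), a list of three. In form: {"jaw": [jaw, ...], "dp": [[dx, dy, dz], ...], "rotation": [[rx, ry, rz], ...]}. A call has 1 to 10 rows; each row shifts and turns the commanded pose from where the row before left it, along the tool's axes as they then stand; what a row does not reach is not made up. A row lasts 1/8 s, in which the tool goes at most 62.5 mm and 10.7 degrees, less where a joint would pass 70% of its speed; a pose out of reach is approached as far as the arm can. A call with a number of a shift or a turn outside -1 to 1 is refused whole. A call with a gripper value outside its range is refused whole. The fingers move at their own pace and stop on an object; "squeeze" is the grip in N (left out, the last holds). Time passes only in rows, so rows that do not move let the fingers close. It gives the time, the measured TCP pose, the force and the opening at its end, in the units of the state.
- bot.observe(): the state, without advancing time (a new reading comes with each control period).
- grab_frame(name): name is "scene" or "top" or "wrist"; returns the picture (480x640x3 uint8, blue, green, red); there is no depth.
- calibration(name): a dict with "camera_matrix" (3x3 intrinsics, pixels), "T" (4x4, takes a point from camera to world coordinates). Camera axes: x right, y down, z forward; pixel columns grow to the right and rows downward; lengths in m; the calibration is good to about 2 mm. The wrist camera is an equidistant fisheye: a pixel r from the principal point sees the ray r / f radians off the axis. A picture is of the moment at which its call begins: read the wrist's pose just before it. calibration takes no time and is no camera call; for the wrist camera it gives the pose at the moment of the call.
- workorder.job_done(): hands the job in, once; it reports no verdict.
The state is a dict: "clock": time; "qpos": joint angles; "qd": joint speeds; "joint_efforts": joint torques, N m; "position": TCP position; "tool_rot": TCP orientation; "force": force on the tool from outside, world axes, zero at the start; "moment": the same for the moment, N m; "grip_width": finger opening in m.
Only numpy, scipy, OpenCV 4.12 (cv2) and the standard library are available. Lean on these libraries where they do the work, as an engineer would, in place of code of your own. Each camera call takes 0.05 s, during which the arm holds its last target. There are 200 camera calls.

### The job

One of the four orange lids on the topping station is not sitting in its crock. Press down on the lids near their edges with a fingertip until you find the one that rocks, then nudge that lid sideways until it drops home, so that all four lie flat on their crocks. Only press and push the lids, never lift one off, and leave the things around them where they are.

Things in the scene. Friction and masses are not known exactly. Their poses are not given: they have to be found in the camera images.
- station: Stainless topping station on the worktop, 208 mm deep (x), 708 mm long (y); does not move. Origin: centre of its underside, z up. Deck 110 mm above it. Four white crocks hang in the deck along y at about y = -217, -72, 72, 217 mm, up to 7 mm off; their flat rims (120 mm outside, 92 mm inside diameter) stand 10 mm above the deck, 120 mm above the origin
- lid_1: Orange round lid at the -y end of the row; all four alike, 0.2 kg: plate 114 mm across, 5 mm thick; under it a plug 87 mm across, 5 mm deep; on it a black knob (neck 18 mm across, then a head 32 mm across from 20 to 36 mm above the origin). Origin: centre of the plug's underside; z up along the knob. Plate's top 10 mm above the origin
- lid_2: Second lid from the -y end, like lid_1. Any one of the four may be the loose one. A seated lid has its plug in the crock's mouth with 2.5 mm of play all round, is level, its origin 115 mm above the station's origin, and does not give when pressed
- lid_3: Third lid from the -y end, like lid_1. A loose lid lies 6 to 8 mm off its crock's centre, any direction: on the side it strayed to, the plug is up on the rim. It leans about 4 degrees, high on that side. Pressed there 30 to 45 mm from its centre (1 to 3 N) it rocks level and then stands firm, 5 mm too high; pressed on the low side it does not give; let go, it falls back
- lid_4: Lid at the +y end, like lid_1. To seat a loose lid: pushed level from its high side towards its low side, by the knob or the edge, with 1 to 4 N, it slides 4 to 10 mm, drops 5 mm into the mouth and its plug stops against the wall of the mouth
- shaker: salt shaker with steel cap, 40 mm across, 54 mm tall, standing on one end of the station's deck. Origin: centre of its underside
- timer: white kitchen timer, 44 mm across, 38 mm tall, standing on the other end of the deck. Origin: centre of its underside
- cleaver: steel cleaver with a white handle, 340 mm long, lying on a white cutting board at the table's +y side. Origin: about its middle, on the board
- bottle: Yellow sauce bottle with red cap, 56 mm across, 150 mm tall, standing on the worktop between the robot and the station, at the -y side. Origin: centre of its underside
- bowl: steel mixing bowl, 170 mm across, 65 mm tall, on the table at the -y side. Origin: centre of its underside
- spoon: Steel spoon, 240 mm long, lying flat on the worktop between the robot and the station, at the +y side. Origin: about its middle

How it is judged:
On the way:
1. a finger pressing on the loose lid has rocked it over until it is level (within 1.4 degrees) but still up on the rim (its origin more than 2.5 mm above its seated height) (((contact force between the fingers and lid_1 above 0.3 N and angle between lid_1's own z axis and vertical below 0.025 rad and z of lid_1 in the frame of station above 0.1175 m) or (contact force between the fingers and lid_2 above 0.3 N and angle between lid_2's own z axis and vertical below 0.025 rad and z of lid_2 in the frame of station above 0.1175 m) or (contact force between the fingers and lid_3 above 0.3 N and angle between lid_3's own z axis and vertical below 0.025 rad and z of lid_3 in the frame of station above 0.1175 m) or (contact force between the fingers and lid_4 above 0.3 N and angle between lid_4's own z axis and vertical below 0.025 rad and z of lid_4 in the frame of station above 0.1175 m))), for 0.05 s.
At the end, for the whole second after the job is handed in: all four lids lie at rest in their crocks: level within 1.1 degrees, their origins 115 mm above the station's origin (112 to 116.5 mm) (z of lid_1 in the frame of station between 0.112 and 0.1165 m and z of lid_2 in the frame of station between 0.112 and 0.1165 m and z of lid_3 in the frame of station between 0.112 and 0.1165 m and z of lid_4 in the frame of station between 0.112 and 0.1165 m and angle between each of lid_1, lid_2, lid_3, lid_4's own z axis and vertical below 0.02 rad and linear speed of each of lid_1, lid_2, lid_3, lid_4 below 0.02 m/s); the robot touches nothing.
It fails at once if a lid is lifted: its origin more than 20 mm above its seated height (z of any of lid_1, lid_2, lid_3, lid_4 in the frame of station above 0.135 m).
It fails at once if something standing around is moved by more than 25 mm (distance of any of shaker, timer, cleaver, bottle, bowl, spoon from where it was at the start of the episode above 0.025 m).
It also fails if it takes over 64 s, if anything falls off the work surface, if the arm or the gripper's body presses on something with over 40 N, if the wrist force passes 120 N, or if a joint passes its speed limit or range.

## Working session

There is one attempt and no reset: what is moved stays moved. The work goes in short steps, Python scripts to look and compute and a tool call to move; the robot and the scene stay as the last step left them, time stands still between calls to the robot, and variables do not carry over. Pictures are saved under pics/ and viewed, about 8 in all and at most 12, crops included, and the job is handed in when it is done.

Besides the shell and the picture viewer there is one more tool, called as a command line: name --argument value ..., lists and objects as JSON in quotes. move_arm: Moves the arm, as the interface text tells. Shifts and turns lie within -1 to 1; 1 stands for 800 mm of shift or pi rad of turn. Its arguments: {"type":"object","properties":{"jaw":{"type":"array","items":{"type":"number"}},"dp":{"type":"array","items":{"type":"array","items":{"type":"number","minimum":-1,"maximum":1}}},"rotation":{"type":"array","items":{"type":"array","items":{"type":"number","minimum":-1,"maximum":1}}},"squeeze":{"type":"number"}},"required":["jaw","dp","rotation"]}

```bash
mkdir -p pics
python3 - <<'E'
from workcell import bot, grab_frame, calibration
import cv2,numpy as np
print(bot.observe())
for n in("top","scene"):
    im=grab_frame(n);cv2.imwrite(f"pics/{n}0.png",im);c=calibration(n);print(n,c["camera_matrix"],np.round(c["T"],4))
E
```

```text
{'clock': 0.0, 'qpos': array([ 1.17777947,  0.52200787, -0.03634733,  1.60001333,  0.02119773,
        1.02112171, -0.1128099 ]), 'qd': array([ 0.00248881, -0.00032987, -0.0004718 ,  0.00152581, -0.00114938,
       -0.00033157, -0.00103805]), 'joint_efforts': array([-1.05432729e-03, -9.27108335e+01,  1.98021881e+00, -3.69938028e+01,
        1.79115281e-02,  8.29676661e-03,  2.78185944e-06]), 'position': array([ 0.19812695, -0.59236326,  0.20442746]), 'tool_rot': array([-3.14042958e+00,  7.27401265e-05,  3.22813225e-01]), 'force': array([0.91916312, 0.27517413, 0.41418206]), 'moment': array([ 0.02984449,  0.02828255, -0.02150906]), 'grip_width': 0.08559538986158086}
top [[476.32269323   0.         314.34994959]
 [  0.         476.32269323 238.55572992]
 [  0.           0.           1.        ]] [[-0.0258 -0.9888  0.147   0.2731]
 [-0.9995  0.0279  0.0126 -0.0302]
 [-0.0166 -0.1466 -0.9891  1.31  ]
 [ 0.      0.      0.      1.    ]]
scene [[483.27159116   0.         330.44236307]
 [  0.         483.27159116 243.59545403]
 [  0.           0.           1.        ]] [[ 0.2031  0.7328 -0.6494  1.2529]
 [ 0.979  -0.1628  0.1225 -0.1816]
 [-0.016  -0.6607 -0.7505  1.0641]
 [ 0.      0.      0.      1.    ]]
```

View pics/top0.png

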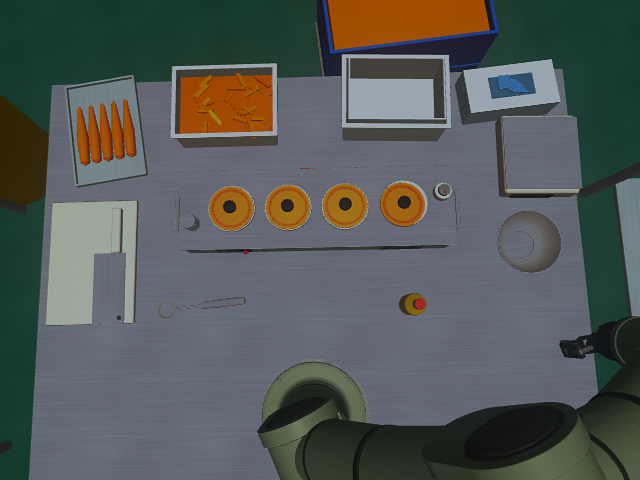

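View pics/scene0.png

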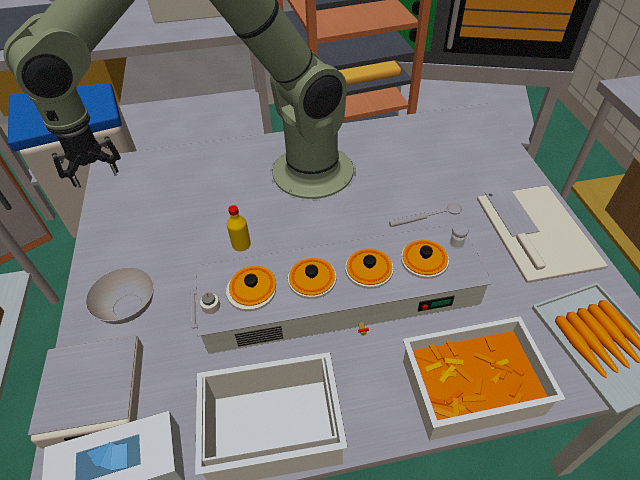

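The top view shows lid_1 at (403,204) with white rim showing on its right, so it looks shifted towards +y. The others look centred. I'll measure that with masks.

```bash
cat > h.py <<'E'
import cv2,numpy as np
from workcell import bot, grab_frame, calibration
def ray(n,uv,z):
    c=calibration(n);K=c["camera_matrix"];T=c["T"]
    d=T[:3,:3]@np.linalg.solve(K,[uv[0],uv[1],1.]);o=T[:3,3]
    return o+d*(z-o[2])/d[2]
def circ(n,m,z):
    "centre and diameter on plane z of a mask's outer contour"
    cs,_=cv2.findContours(m,cv2.RETR_EXTERNAL,cv2.CHAIN_APPROX_NONE)
    c=cv2.convexHull(max(cs,key=cv2.contourArea))[:,0]
    p=np.array([ray(n,q,z)[:2] for q in c])
    (x,y),(a,b),_=cv2.fitEllipse((p*1e4).astype(np.float32))
    return np.round([x/10,y/10,a/10,b/10],1)
def lids(n,im,boxes):
    hsv=cv2.cvtColor(im,cv2.COLOR_BGR2HSV)
    for i,(u,v) in enumerate(boxes,1):
        w=np.zeros(im.shape[:2],np.uint8);cv2.circle(w,(u,v),33,255,-1)
        o=cv2.inRange(hsv,(5,120,90),(28,255,255))&w
        wh=(cv2.inRange(hsv,(0,0,185),(180,80,255))|o)&w
        k=cv2.inRange(hsv,(0,0,0),(180,255,60))&w
        k=cv2.morphologyEx(k,cv2.MORPH_OPEN,np.ones((3,3)))
        print(n,i,"lid",circ(n,o,.125),"crock",circ(n,wh,.12),"knob",circ(n,k,.141))
E
python3 - <<'E'
from h import *
im=cv2.imread("pics/top0.png");lids("top",im,[(403,204),(345,206),(288,207),(231,208)])
s=cv2.imread("pics/scene0.png");lids("scene",s,[(251,286),(312,277),(369,267),(425,258)])
a=cv2.resize(im[170:260,160:480],None,fx=2.5,fy=2.5,interpolation=3);b=cv2.resize(s[220:330,180:500],None,fx=2.5,fy=2.5,interpolation=3)
cv2.imwrite("pics/crop.png",np.vstack([a,b]))
for uv in[(180,250),(456,244)]:print(ray("top",uv,.11))
print("bottle",ray("top",(418,304),.15))
E
```

```text
top 1 lid [ 532.1 -239.5  111.5  113.5] crock [ 533.2 -240.4  111.9  114. ] knob [ 534.  -241.4   29.3   31. ]
top 2 lid [532.7 -93.9 112.6 113.4] crock [533.1 -94.2 112.6 115.6] knob [533.3 -93.9  29.4  30.9]
top 3 lid [533.1  51.2 112.5 113.5] crock [533.6  51.5 112.5 115.5] knob [533.9  51.9  28.9  31.9]
top 4 lid [534.1 196.4 112.4 113.9] crock [535.  197.3 112.7 114.9] knob [534.9 196.9  29.8  31.8]
scene 1 lid [ 528.1 -239.7  112.4  119.3] crock [ 529.2 -243.   118.2  130.3] knob [ 526.4 -241.3   29.7   39. ]
scene 2 lid [532.4 -94.6 112.5 114.9] crock [530.5 -94.3 117.  118.9] knob [529.9 -94.5  30.   39.3]
scene 3 lid [532.9  50.1 112.5 114.9] crock [531.4  50.7 117.1 119.4] knob [530.7  50.6  28.9  40.1]
scene 4 lid [533.9 195.  111.8 115.7] crock [532.1 195.9 117.4 119.6] knob [531.7 196.1  28.6  42.4]
[0.43155358 0.32837514 0.11      ]
[ 0.42732322 -0.37289465  0.11      ]
bottle [ 0.27935133 -0.26050388  0.15      ]
```

View pics/crop.png

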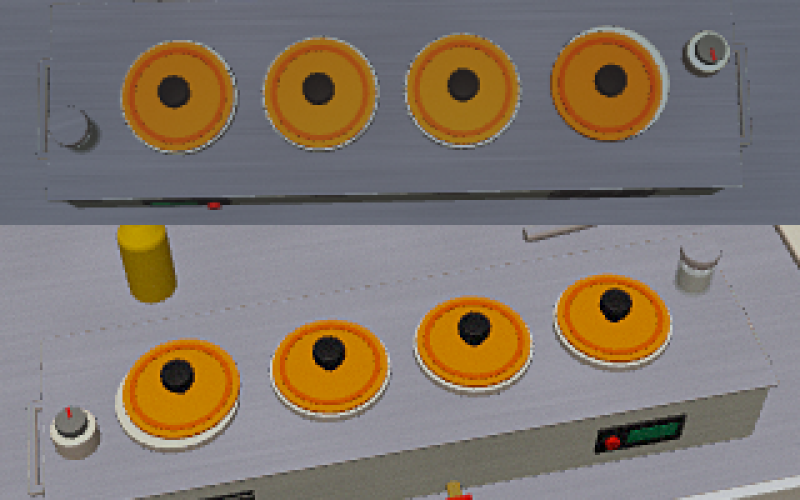

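Lid_1 (right in the top crop, left in the scene crop) shows a white crescent on its +x/−y side. So it strayed towards −x/+y and should be high there. Next I'll fit the crock's circle.

Run:
```python
from h import *
for n,uv in(("top",(405,203)),("scene",(249,287))):
    im=cv2.imread(f"pics/{n}0.png");hsv=cv2.cvtColor(im,cv2.COLOR_BGR2HSV)
    w=np.zeros(im.shape[:2],np.uint8);cv2.circle(w,uv,31,255,-1)
    m=cv2.inRange(hsv,(0,0,160),(180,70,255))&w
    if n=="scene": m[:, :224]&=255
    N,l,st,ce=cv2.connectedComponentsWithStats(m)
    k=1+np.argmax(st[1:,4]);print(n,st[k],ce[k])
    c=cv2.findContours((l==k).astype(np.uint8),0,1)[0][0][:,0]
    p=np.array([ray(n,q,.12)[:2]*1e3 for q in c])
    from scipy.optimize import least_squares
    # outer border: points farthest from the lid centre, per direction
    L=np.array([533,-240.]) ;a=np.degrees(np.arctan2(*(p-L).T[::-1]));r=np.hypot(*(p-L).T)
    b=(a//8);o=np.array([p[b==q][np.argmax(r[b==q])] for q in np.unique(b)])
    s=least_squares(lambda x:np.hypot(*(o-x).T)-60,L,loss="soft_l1");print("crock",s.x,abs(s.fun).mean(),"widest dir",a[np.argmax(r)], "crescent dir",np.degrees(np.arctan2(*(ray(n,ce[k],.12)[:2]*1e3-L)[::-1])),a.min(),a.max())
    print(hsv[uv[1]-5,uv[0]+20:uv[0]+36].tolist() if n=="top" else "")
```

```text
top [395 181  32  40 108] [417.74074074 193.91666667]
crock [ 534.56773225 -242.61405999] 0.5962854708428591 widest dir -60.25877704159148 crescent dir -59.57418143369772 -136.3760938607054 14.086497810091934
[[92, 20, 169], [95, 20, 163], [116, 37, 111], [114, 34, 114], [112, 34, 114], [114, 31, 114], [116, 31, 114], [115, 29, 114], [114, 32, 118], [114, 34, 114], [140, 11, 72], [20, 44, 52], [13, 41, 56], [17, 40, 57], [12, 46, 56], [20, 32, 71]]
scene [226 264  54  45 343] [250.7638484  292.74052478]
crock [ 529.04402535 -241.42949512] 6.311326811273199 widest dir -147.54405631133613 crescent dir -21.191074831043412 -178.3488368189532 179.66560265451932
```

move_arm --jaw '[255, 255, 255, 255, 255, 255, 255, 255, 255, 255]' --dp '[[0, 0, -0.006], [0, 0, -0.006], [0, 0, -0.006], [0, 0, -0.006], [0, 0, -0.006], [0, 0, -0.006], [0, 0, -0.006], [0, 0, -0.006], [0, 0, -0.006], [0, 0, -0.006]]' --rotation '[[0, 0, -0.0564], [0, 0, -0.0564], [0, 0, -0.0564], [0, 0, -0.0564], [0, 0, -0.0564], [0, 0, -0.0564], [0, 0, -0.0564], [0, 0, -0.0564], [0, 0, -0.0564], [0, 0, -0.0564]]' --squeeze 30

```text
clock: 1.35
position: [0.1981, -0.5926, 0.2528]
tool_rot: [3.142, -0.001, 2.1]
force: [0.6, -0.2, -0.1]
grip_width: 0.0002
```

move_arm --jaw '[255, 255, 255, 255, 255, 255, 255, 255, 255, 255]' --dp '[[0.0213, 0.0583, 0], [0.0213, 0.0583, 0], [0.0213, 0.0583, 0], [0.0213, 0.0583, 0], [0.0213, 0.0583, 0], [0.0213, 0.0583, 0], [0.0213, 0.0583, 0], [0.0213, 0.0583, 0], [0.0213, 0.0583, 0], [0.0213, 0.0583, 0]]' --rotation '[[0, 0, 0], [0, 0, 0], [0, 0, 0], [0, 0, 0], [0, 0, 0], [0, 0, 0], [0, 0, 0], [0, 0, 0], [0, 0, 0], [0, 0, 0]]'

```text
clock: 2.6
position: [0.5176, -0.2106, 0.2529]
tool_rot: [-3.141, -0.0, 2.094]
force: [0.9, -0.7, 0.0]
grip_width: -0.0
```

move_arm --jaw '[255, 255]' --dp '[[0, 0, 0], [0, 0, 0]]' --rotation '[[0, 0, 0], [0, 0, 0]]'

```text
clock: 2.85
position: [0.5165, -0.2122, 0.2527]
tool_rot: [-3.141, -0.0, 2.095]
force: [-0.7, -0.1, 0.1]
grip_width: 0.0
```

Run:
```python
from h import *
o=bot.observe();print(o["position"],o["tool_rot"],o["qpos"],o["force"]);c=calibration("wrist");print(c)
cv2.imwrite("pics/w1.png",grab_frame("wrist"))
```

```text
[ 0.51650726 -0.21217382  0.25266392] [-3.14088200e+00 -3.59061828e-04  2.09466752e+00] [ 0.72797679  0.41970278 -0.60648466  1.69812775  0.26290467  1.10698111
  0.56715507] [-0.74227118 -0.07597309  0.09464642]
{'camera_matrix': array([[371.64829954,   0.        , 314.91214262],
       [  0.        , 371.64829954, 240.24437077],
       [  0.        ,   0.        ,   1.        ]]), 'T': array([[ 0.86607586,  0.47769891,  0.1473647 ,  0.47892248],
       [ 0.49991048, -0.82673219, -0.25807632, -0.14622652],
       [-0.00145164,  0.29718283, -0.95481949,  0.42216662],
       [ 0.        ,  0.        ,  0.        ,  1.        ]])}
```

View pics/w1.png

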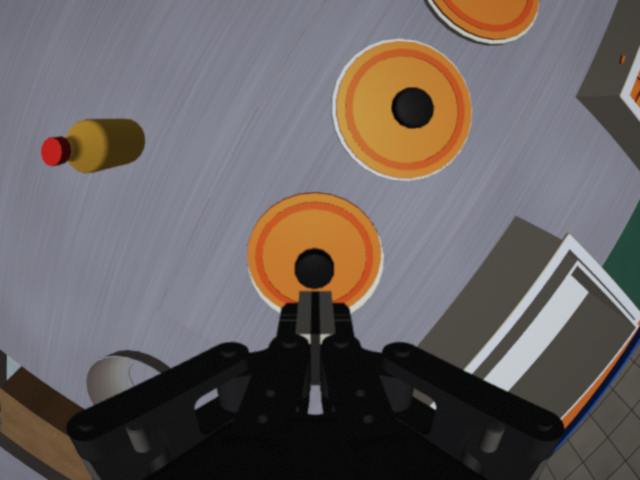

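The wrist view shows lid_1 centred at (315,255), with its white rim symmetric at the bottom of the image, away from the finger side. The finger lines up with the knob at column 314, so the 120° high-side direction holds. Now I'll descend.

move_arm --jaw '[255, 255, 255, 255, 255, 255]' --dp '[[0.0045, 0, 0.04], [0, 0, 0.04], [0, 0, 0.04], [0, 0, 0.02], [0, 0, 0], [0, 0, 0]]' --rotation '[[0, 0, 0], [0, 0, 0], [0, 0, 0], [0, 0, 0], [0, 0, 0], [0, 0, 0]]'

```text
clock: 3.65
position: [0.5156, -0.2091, 0.1421]
tool_rot: [3.141, 0.001, 2.094]
force: [-0.8, -0.2, 0.6]
grip_width: 0.0002
```

move_arm --jaw '[255, 255, 255, 255, 255]' --dp '[[0, 0, 0.00125], [0, 0, 0.00125], [0, 0, 0.00125], [0, 0, 0.00125], [0, 0, 0]]' --rotation '[[0, 0, 0], [0, 0, 0], [0, 0, 0], [0, 0, 0], [0, 0, 0]]'

```text
clock: 4.28
position: [0.515, -0.2088, 0.1369]
tool_rot: [-3.142, -0.0, 2.095]
force: [-0.8, -0.2, 0.3]
grip_width: -0.0002
```

move_arm --jaw '[255, 255, 255]' --dp '[[0, 0, 0.00125], [0, 0, 0.00125], [0, 0, 0]]' --rotation '[[0, 0, 0], [0, 0, 0], [0, 0, 0]]'

```text
clock: 4.65
position: [0.515, -0.2087, 0.1349]
tool_rot: [-3.141, -0.0, 2.095]
force: [0.0, -0.3, -0.2]
grip_width: -0.0003
```

move_arm --jaw '[255, 255]' --dp '[[0, 0, 0.00125], [0, 0, 0]]' --rotation '[[0, 0, 0], [0, 0, 0]]'

```text
clock: 4.9
position: [0.515, -0.2087, 0.1339]
tool_rot: [-3.142, -0.0, 2.095]
force: [0.1, 0.3, 0.3]
grip_width: -0.0001
```

move_arm --jaw '[255, 255]' --dp '[[0, 0, 0.00125], [0, 0, 0]]' --rotation '[[0, 0, 0], [0, 0, 0]]'

```text
clock: 5.15
position: [0.515, -0.2087, 0.1329]
tool_rot: [-3.142, -0.0, 2.095]
force: [0.2, 0.4, -0.1]
grip_width: -0.0002
```

move_arm --jaw '[255, 255]' --dp '[[0, 0, 0.00125], [0, 0, 0]]' --rotation '[[0, 0, 0], [0, 0, 0]]'

```text
clock: 5.4
position: [0.515, -0.2088, 0.1319]
tool_rot: [-3.141, -0.0, 2.095]
force: [-0.3, -0.4, 0.1]
grip_width: 0.0
```

Force noise is about ±0.8 N. I'll keep going in 0.5 mm steps.

move_arm --jaw '[255, 255, 255]' --dp '[[0, 0, 0.0006], [0, 0, 0.0006], [0, 0, 0]]' --rotation '[[0, 0, 0], [0, 0, 0], [0, 0, 0]]'

```text
clock: 5.78
position: [0.5151, -0.2088, 0.131]
tool_rot: [-3.142, -0.0, 2.095]
force: [-0.4, 0.5, 0.5]
grip_width: -0.0005
```

move_arm --jaw '[255, 255]' --dp '[[0, 0, 0.0006], [0, 0, 0]]' --rotation '[[0, 0, 0], [0, 0, 0]]'

```text
clock: 6.02
position: [0.515, -0.2088, 0.1305]
tool_rot: [-3.142, -0.0, 2.095]
force: [-1.3, 0.4, -0.4]
grip_width: -0.0
```

move_arm --jaw '[255, 255]' --dp '[[0, 0, 0.0006], [0, 0, 0]]' --rotation '[[0, 0, 0], [0, 0, 0]]'

```text
clock: 6.28
position: [0.5151, -0.2087, 0.13]
tool_rot: [-3.142, -0.0, 2.095]
force: [0.6, -0.1, 0.5]
grip_width: 0.0004
```

move_arm --jaw '[255, 255]' --dp '[[0, 0, 0.0006], [0, 0, 0]]' --rotation '[[0, 0, 0], [0, 0, 0]]'

```text
clock: 6.52
position: [0.515, -0.2088, 0.1296]
tool_rot: [-3.142, -0.0, 2.095]
force: [-0.6, -1.0, -0.5]
grip_width: 0.0002
```

move_arm --jaw '[255, 255]' --dp '[[0, 0, 0.0006], [0, 0, 0]]' --rotation '[[0, 0, 0], [0, 0, 0]]'

```text
clock: 6.78
position: [0.515, -0.2087, 0.1291]
tool_rot: [-3.142, -0.0, 2.095]
force: [0.5, 0.4, 0.8]
grip_width: -0.0001
```

Run:
```python
from h import *
o=bot.observe();print(o["position"],o["force"],o["moment"])
s=grab_frame("scene");w=grab_frame("wrist");cv2.imwrite("pics/s2.png",s);cv2.imwrite("pics/w2.png",w)
cv2.imwrite("pics/c2.png",np.hstack([cv2.resize(s[225:325,190:330],None,fx=3,fy=3,interpolation=3),cv2.resize(w[170:330,230:400],(319,300))]))
```

```text
[ 0.51504602 -0.20873891  0.12907737] [0.49931061 0.35183998 0.77838011] [-0.03791383  0.01591334  0.02416199]
```

View pics/c2.png

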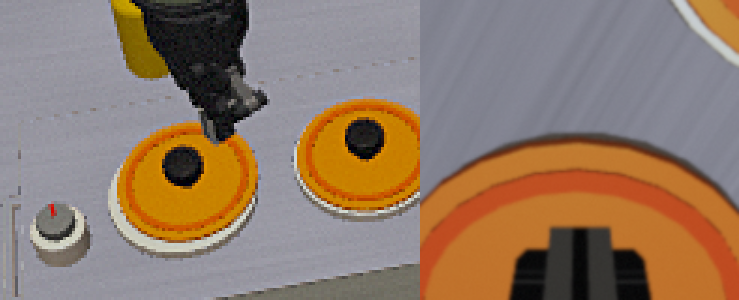

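The scene crop shows the fingertip at or just above the lid's high side (finger tip near crop pixel 215,138). There's no firm contact yet, so I'll continue down.

move_arm --jaw '[255, 255]' --dp '[[0, 0, 0.0006], [0, 0, 0]]' --rotation '[[0, 0, 0], [0, 0, 0]]'

```text
clock: 7.12
position: [0.5151, -0.2088, 0.1286]
tool_rot: [-3.142, -0.0, 2.095]
force: [-0.4, 0.6, -0.3]
grip_width: -0.0
```

move_arm --jaw '[255, 255]' --dp '[[0, 0, 0.0006], [0, 0, 0]]' --rotation '[[0, 0, 0], [0, 0, 0]]'

```text
clock: 7.38
position: [0.5151, -0.2087, 0.1281]
tool_rot: [3.142, -0.0, 2.095]
force: [0.3, -1.0, 0.9]
grip_width: -0.0
```

move_arm --jaw '[255, 255]' --dp '[[0, 0, 0.0006], [0, 0, 0]]' --rotation '[[0, 0, 0], [0, 0, 0]]'

```text
clock: 7.62
position: [0.5151, -0.2088, 0.1276]
tool_rot: [-3.142, -0.0, 2.095]
force: [-0.1, 0.3, 0.6]
grip_width: -0.0
```

move_arm --jaw '[255, 255]' --dp '[[0, 0, 0.0006], [0, 0, 0]]' --rotation '[[0, 0, 0], [0, 0, 0]]'

```text
clock: 7.88
position: [0.5151, -0.2087, 0.1272]
tool_rot: [3.142, -0.0, 2.095]
force: [0.7, 0.2, -0.8]
grip_width: -0.0002
```

move_arm --jaw '[255, 255]' --dp '[[0, 0, 0.0006], [0, 0, 0]]' --rotation '[[0, 0, 0], [0, 0, 0]]'

```text
clock: 8.12
position: [0.5151, -0.2087, 0.1267]
tool_rot: [-3.142, -0.0, 2.095]
force: [1.6, -0.1, 0.4]
grip_width: 0.0002
```

move_arm --jaw '[255, 255]' --dp '[[0, 0, 0.0006], [0, 0, 0]]' --rotation '[[0, 0, 0], [0, 0, 0]]'

```text
clock: 8.38
position: [0.5151, -0.2087, 0.1262]
tool_rot: [-3.142, -0.0, 2.095]
force: [0.2, -0.3, -0.9]
grip_width: -0.0001
```

Run:
```python
from h import *
w0=cv2.imread("pics/w2.png")
f=[]
for k in range(4):
    w=grab_frame("wrist");o=bot.observe();f.append(np.r_[o["force"],o["moment"]])
print(o["position"],np.round(np.mean(f,0),2))
cv2.imwrite("pics/w3.png",w)
# image of the lid's far edge and of lid_2's in columns near the middle: rows where orange begins
for im in(w0,w):
    h=cv2.cvtColor(im,cv2.COLOR_BGR2HSV);m=cv2.inRange(h,(5,120,60),(28,255,255))
    print([int(np.argmax(m[180:,c]>0))+180 for c in range(270,371,20)])
s=grab_frame("scene");s0=cv2.imread("pics/s2.png")
lids("scene",s0,[(251,286)]);lids("scene",s,[(251,286)])
```

```text
[ 0.5151013  -0.20875932  0.12626206] [0.23 0.44 0.15 0.01 0.01 0.  ]
[251, 245, 243, 245, 249, 258]
[253, 247, 245, 247, 251, 260]
scene 1 lid [ 528.5 -239.9  112.6  118.2] crock [ 529.2 -242.9  119.4  129.5] knob [ 477.9 -208.    40.2   64.8]
scene 1 lid [ 528.5 -240.   112.6  118.1] crock [ 529.5 -243.4  118.8  129.2] knob [ 479.  -209.2   38.5   66.3]
```

move_arm --jaw '[255, 255, 255]' --dp '[[0, 0, 0.0006], [0, 0, 0.0006], [0, 0, 0]]' --rotation '[[0, 0, 0], [0, 0, 0], [0, 0, 0]]'

```text
clock: 9.0
position: [0.515, -0.2087, 0.1252]
tool_rot: [-3.142, -0.0, 2.095]
force: [0.5, 0.5, 1.2]
grip_width: 0.0002
```

Run:
```python
from h import *
f=[]
for k in range(6):
    s=grab_frame("scene");o=bot.observe();f.append(np.r_[o["force"],o["moment"]])
print(o["position"],np.round(np.mean(f,0),2))
t=grab_frame("top");w=grab_frame("wrist")
cv2.imwrite("pics/c4.png",np.hstack([cv2.resize(s[240:310,200:290],(514,400),interpolation=3),cv2.resize(w[200:330,260:370],(286,338))[:400].repeat(1,0) if 0 else cv2.resize(w[200:330,260:370],(286,400))]))
```

```text
[ 0.51507631 -0.20875235  0.12529893] [-0.41  0.05  0.42  0.03 -0.03 -0.01]
```

View pics/c4.png

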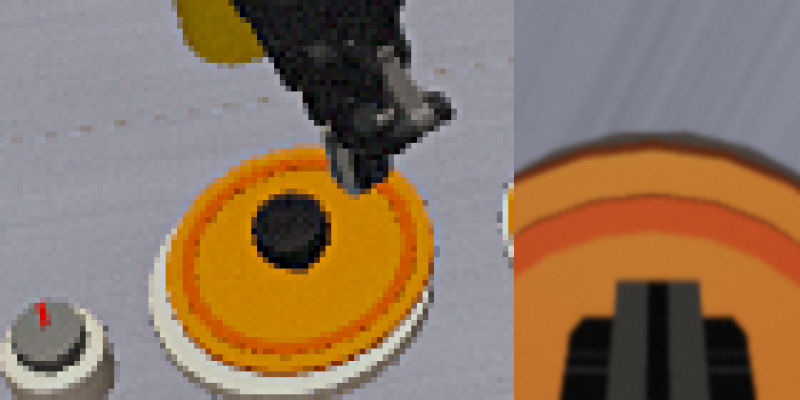

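The left crop shows the fingertip's lower end at crop (357,192), which is scene pixel (262.5,273.6). I'll check where the TCP should project.

Run:
```python
from h import *
def proj(n,p):
    c=calibration(n);T=np.linalg.inv(c["T"]);q=c["camera_matrix"]@(T[:3,:3]@p+T[:3,3]);return np.round(q[:2]/q[2],1)
p=np.array([.5151,-.2088,.1253]);x=np.array([-.5,.866,0]);y=np.array([.866,.5,0])
for dz in(0,.005,.01):
  print(dz,[proj("scene",p+[0,0,dz]+a*x+b*y).tolist() for a,b in((0,0),(-.011,.01),(-.011,-.01),(.011,.01))])
print(proj("scene",np.array([.5317,-.2393,.125])),proj("scene",np.array([.5317,-.2393,.15])))
```

```text
0 [[264.3, 278.0], [263.2, 282.8], [258.3, 278.0], [270.4, 277.9]]
0.005 [[264.1, 276.7], [262.9, 281.6], [258.0, 276.7], [270.2, 276.7]]
0.01 [[263.9, 275.5], [262.6, 280.3], [257.7, 275.5], [270.0, 275.4]]
[252.6 285.6] [251.1 279.3]
```

Both views put the fingertip end higher than the reported TCP, by some 10–30 mm. I'll go on down, guarded by force.

move_arm --jaw '[255, 255, 255]' --dp '[[0, 0, 0.00125], [0, 0, 0.00125], [0, 0, 0]]' --rotation '[[0, 0, 0], [0, 0, 0], [0, 0, 0]]'

```text
clock: 9.78
position: [0.515, -0.2087, 0.1232]
tool_rot: [-3.142, -0.0, 2.095]
force: [-0.8, 1.1, 0.1]
grip_width: 0.0001
```

move_arm --jaw '[255, 255, 255]' --dp '[[0, 0, 0.00125], [0, 0, 0.00125], [0, 0, 0]]' --rotation '[[0, 0, 0], [0, 0, 0], [0, 0, 0]]'

```text
clock: 10.15
position: [0.515, -0.2087, 0.1212]
tool_rot: [-3.142, -0.0, 2.095]
force: [0.9, -0.1, 0.1]
grip_width: 0.0003
```

move_arm --jaw '[255, 255, 255]' --dp '[[0, 0, 0.00125], [0, 0, 0.00125], [0, 0, 0]]' --rotation '[[0, 0, 0], [0, 0, 0], [0, 0, 0]]'

```text
clock: 10.52
position: [0.515, -0.2087, 0.1192]
tool_rot: [-3.142, -0.0, 2.095]
force: [-0.2, -0.4, 0.3]
grip_width: 0.0001
```

move_arm --jaw '[255, 255, 255]' --dp '[[0, 0, 0.00125], [0, 0, 0.00125], [0, 0, 0]]' --rotation '[[0, 0, 0], [0, 0, 0], [0, 0, 0]]'

```text
clock: 10.9
position: [0.515, -0.2088, 0.1172]
tool_rot: [-3.142, -0.0, 2.095]
force: [-0.7, -0.1, -0.1]
grip_width: -0.0
```

move_arm --jaw '[255, 255]' --dp '[[0, 0, 0.00125], [0, 0, 0]]' --rotation '[[0, 0, 0], [0, 0, 0]]'

```text
clock: 11.15
position: [0.515, -0.2088, 0.1162]
tool_rot: [-3.142, -0.0, 2.095]
force: [-0.2, -0.8, -0.0]
grip_width: 0.0001
```

move_arm --jaw '[255, 255]' --dp '[[0, 0, 0.00125], [0, 0, 0]]' --rotation '[[0, 0, 0], [0, 0, 0]]'

```text
clock: 11.4
position: [0.515, -0.2087, 0.1152]
tool_rot: [-3.142, -0.0, 2.095]
force: [-0.1, -0.4, -0.3]
grip_width: -0.0001
```

Run:
```python
from h import *
f=[]
for k in range(4):
    s=grab_frame("scene");o=bot.observe();f.append(np.r_[o["force"],o["moment"]])
print(o["position"],np.round(np.mean(f,0),2))
w=grab_frame("wrist")
cv2.imwrite("pics/c5.png",np.hstack([cv2.resize(s[240:310,200:290],(514,400),interpolation=3),cv2.resize(w[200:330,260:370],(286,400))]))
```

```text
[ 0.51509535 -0.20875134  0.11530665] [-0.24  0.07 -0.26 -0.01  0.01  0.01]
```

View pics/c5.png

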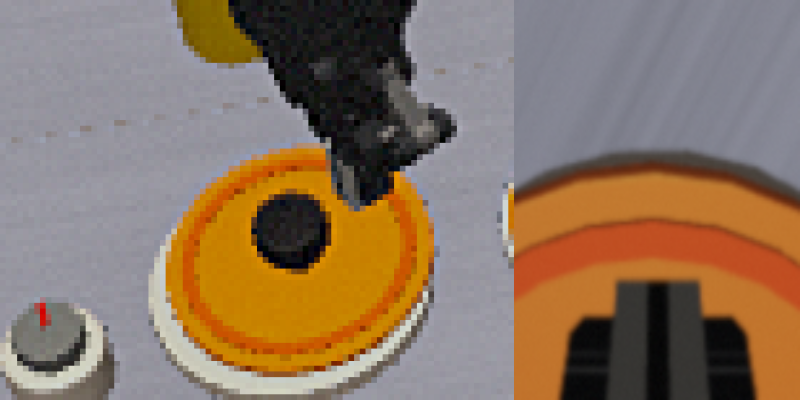

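The tip is still clearly above the plate; it moved 2.6 px for 10 mm of descent. I'll carry on.

move_arm --jaw '[255, 255, 255, 255]' --dp '[[0, 0, 0.00125], [0, 0, 0.00125], [0, 0, 0.00125], [0, 0, 0]]' --rotation '[[0, 0, 0], [0, 0, 0], [0, 0, 0], [0, 0, 0]]'

```text
clock: 12.15
position: [0.515, -0.2087, 0.1122]
tool_rot: [-3.142, -0.0, 2.095]
force: [0.1, 0.5, 0.7]
grip_width: 0.0002
```

move_arm --jaw '[255, 255, 255]' --dp '[[0, 0, 0.00125], [0, 0, 0.00125], [0, 0, 0]]' --rotation '[[0, 0, 0], [0, 0, 0], [0, 0, 0]]'

```text
clock: 12.52
position: [0.515, -0.2087, 0.1102]
tool_rot: [-3.142, -0.0, 2.095]
force: [-0.4, 0.4, -0.0]
grip_width: 0.0001
```

move_arm --jaw '[255, 255, 255]' --dp '[[0, 0, 0.00125], [0, 0, 0.00125], [0, 0, 0]]' --rotation '[[0, 0, 0], [0, 0, 0], [0, 0, 0]]'

```text
clock: 12.9
position: [0.515, -0.2088, 0.1082]
tool_rot: [-3.142, -0.0, 2.095]
force: [0.4, 0.3, 0.6]
grip_width: 0.0001
```

```bash
cat >> h.py <<'E'
def ft(n=4):
    f=[]
    for k in range(n):
        s=grab_frame("scene");o=bot.observe();f.append(np.r_[o["force"],o["moment"]])
    print(np.round(o["position"],4),np.round(np.mean(f,0),2));return s
E
python3 -c "
from h import *
ft()"
```

```text
[ 0.5151 -0.2088  0.1083] [-0.08 -0.15  0.06 -0.01 -0.01  0.01]
```

move_arm --jaw '[255, 255, 255]' --dp '[[0, 0, 0.00125], [0, 0, 0.00125], [0, 0, 0]]' --rotation '[[0, 0, 0], [0, 0, 0], [0, 0, 0]]'

```text
clock: 13.48
position: [0.515, -0.2087, 0.1062]
tool_rot: [-3.141, -0.0, 2.095]
force: [-0.4, 1.4, -1.1]
grip_width: 0.0001
```

move_arm --jaw '[255, 255, 255]' --dp '[[0, 0, 0.00125], [0, 0, 0.00125], [0, 0, 0]]' --rotation '[[0, 0, 0], [0, 0, 0], [0, 0, 0]]'

```text
clock: 13.85
position: [0.5151, -0.2087, 0.1043]
tool_rot: [3.142, -0.0, 2.095]
force: [-0.0, 0.8, 3.7]
grip_width: 0.0002
```

Run:
```python
from h import *
s=ft();w=grab_frame("wrist")
cv2.imwrite("pics/c6.png",np.hstack([cv2.resize(s[240:310,200:290],(514,400),interpolation=3),cv2.resize(w[200:330,260:370],(286,400))]))
```

```text
[ 0.5151 -0.2087  0.1043] [-1.3   1.86  2.6   0.3   0.19  0.01]
```

View pics/c6.png

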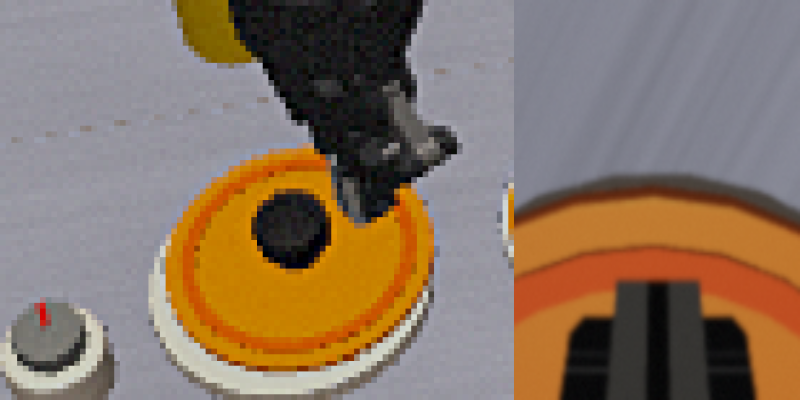

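Contact came at TCP z≈0.105: Fz 2.6 N with an outward drag. So the real fingertip ends about 25 mm behind the reported TCP. I'll press on in small steps to rock it level.

move_arm --jaw '[255, 255]' --dp '[[0, 0, 0.0006], [0, 0, 0]]' --rotation '[[0, 0, 0], [0, 0, 0]]'

```text
clock: 14.35
position: [0.515, -0.2086, 0.1039]
tool_rot: [3.142, -0.0, 2.095]
force: [-2.3, 2.1, 4.8]
grip_width: 0.0
```

move_arm --jaw '[255, 255]' --dp '[[0, 0, 0.0006], [0, 0, 0]]' --rotation '[[0, 0, 0], [0, 0, 0]]'

```text
clock: 14.6
position: [0.515, -0.2086, 0.1037]
tool_rot: [-3.142, 0.0, 2.095]
force: [-5.3, 3.2, 13.5]
grip_width: -0.0001
```

Run:
```python
from h import *
s=ft();cv2.imwrite("pics/s7.png",s);lids("scene",s,[(251,286)])
```

```text
[ 0.515  -0.2085  0.1037] [-4.650e+00  3.500e+00  1.261e+01  7.800e-01  1.110e+00  1.000e-02]
scene 1 lid [ 527.4 -240.3  112.8  115.6] crock [ 529.6 -243.2  119.1  128.6] knob [ 483.6 -212.4   44.1   90.5]
```

It now stands firm (12.6 N) after about 1.5 mm of give, and the lid's outline in the scene view rounded (118→115.6 mm). So it has rocked level. I'll raise the tip 10 mm and push the knob towards −60° (tool −x).

move_arm --jaw '[255, 255, 255, 255, 255, 255]' --dp '[[0, 0, -0.006], [0, 0, -0.007], [-0.0025, 0, 0], [-0.0025, 0, 0], [-0.0025, 0, 0], [0, 0, 0]]' --rotation '[[0, 0, 0], [0, 0, 0], [0, 0, 0], [0, 0, 0], [0, 0, 0], [0, 0, 0]]'

```text
clock: 15.55
position: [0.5181, -0.2141, 0.1135]
tool_rot: [-3.142, -0.0, 2.094]
force: [0.1, -0.1, 0.1]
grip_width: -0.0002
```

move_arm --jaw '[255, 255, 255]' --dp '[[-0.0025, 0, 0], [-0.0025, 0, 0], [0, 0, 0]]' --rotation '[[0, 0, 0], [0, 0, 0], [0, 0, 0]]'

```text
clock: 15.92
position: [0.5201, -0.2175, 0.1137]
tool_rot: [-3.142, -0.0, 2.094]
force: [0.0, 0.3, -0.1]
grip_width: -0.0001
```

Run:
```python
from h import *
s=ft();cv2.imwrite("pics/s8.png",s);lids("scene",s,[(251,286)])
```

```text
[ 0.5201 -0.2174  0.1137] [-0.07 -0.04 -0.19  0.01 -0.04  0.02]
scene 1 lid [ 528.6 -240.9  112.2  118.4] crock [ 529.2 -243.4  117.7  130.8] knob [ 476.6 -221.8   44.9   96.4]
```

Let go, the lid fell back to its lean (118.4). I'll keep pushing.

move_arm --jaw '[255, 255]' --dp '[[-0.0025, 0, 0], [0, 0, 0]]' --rotation '[[0, 0, 0], [0, 0, 0]]'

```text
clock: 16.38
position: [0.5211, -0.2193, 0.1137]
tool_rot: [3.142, -0.0, 2.094]
force: [0.8, -0.4, -0.4]
grip_width: 0.0004
```

move_arm --jaw '[255, 255]' --dp '[[-0.0025, 0, 0], [0, 0, 0]]' --rotation '[[0, 0, 0], [0, 0, 0]]'

```text
clock: 16.62
position: [0.5222, -0.2211, 0.1137]
tool_rot: [3.141, 0.0, 2.094]
force: [0.1, 0.4, 0.1]
grip_width: 0.0001
```

move_arm --jaw '[255, 255]' --dp '[[-0.0025, 0, 0], [0, 0, 0]]' --rotation '[[0, 0, 0], [0, 0, 0]]'

```text
clock: 16.88
position: [0.5231, -0.2228, 0.1137]
tool_rot: [3.142, 0.0, 2.094]
force: [0.4, 0.1, -0.2]
grip_width: -0.0002
```

Run:
```python
from h import *
s=ft();cv2.imwrite("pics/s9.png",s);lids("scene",s,[(251,286)])
```

```text
[ 0.5231 -0.2227  0.1137] [ 0.24  0.12  0.04 -0.01 -0.01  0.02]
scene 1 lid [ 535.  -247.1  112.7  114.1] crock [ 532.5 -245.5  117.7  121.9] knob [ 469.8 -229.2   42.4  113.6]
```

The lid's outline moved about 8 mm towards −60° and is round again (114.1 mm), so it has dropped. I'll withdraw and check all four.

move_arm --jaw '[255, 255, 255, 255, 255, 255]' --dp '[[0.0125, 0, 0], [0, 0, -0.03], [0, 0, -0.06], [0, 0, -0.06], [0, 0, -0.03], [0, 0, 0]]' --rotation '[[0, 0, 0], [0, 0, 0], [0, 0, 0], [0, 0, 0], [0, 0, 0], [0, 0, 0]]'

```text
clock: 17.82
position: [0.5186, -0.2136, 0.2594]
tool_rot: [3.14, 0.003, 2.095]
force: [-0.7, -0.2, -1.0]
grip_width: -0.0002
```

move_arm --jaw '[255, 255, 255, 255, 255, 255, 255, 255]' --dp '[[-0.02, -0.055, 0], [-0.02, -0.055, 0], [-0.02, -0.055, 0], [-0.02, -0.055, 0], [-0.02, -0.055, 0], [-0.02, -0.055, 0], [-0.02, -0.055, 0], [0, 0, 0]]' --rotation '[[0, 0, 0], [0, 0, 0], [0, 0, 0], [0, 0, 0], [0, 0, 0], [0, 0, 0], [0, 0, 0], [0, 0, 0]]'

```text
clock: 18.82
position: [0.3043, -0.4668, 0.2563]
tool_rot: [-3.14, -0.002, 2.09]
force: [0.9, 1.6, 0.3]
grip_width: 0.0
```

Run:
```python
from h import *
print(bot.observe()["position"])
t=grab_frame("top");s=grab_frame("scene")
lids("top",t,[(405,203),(345,206),(288,207),(231,208)]);lids("scene",s,[(251,286),(312,277),(369,267),(425,258)])
cv2.imwrite("pics/end.png",np.vstack([cv2.resize(t[170:260,160:480],None,fx=2.5,fy=2.5,interpolation=3),cv2.resize(s[200:330,180:500],None,fx=2.5,fy=2.5,interpolation=3)]))
```

```text
[ 0.30434041 -0.46679229  0.25630672]
top 1 lid [ 535.2 -246.3  112.5  113.5] crock [ 535.7 -246.9  112.4  115.6] knob [ 536.2 -246.6   29.3   31.5]
top 2 lid [532.7 -93.9 112.6 113.4] crock [533.1 -94.2 112.6 115.6] knob [533.3 -93.9  29.4  30.9]
top 3 lid [533.1  51.2 112.5 113.5] crock [533.6  51.5 112.5 115.5] knob [533.9  51.9  28.9  31.9]
top 4 lid [534.1 196.4 112.4 113.9] crock [535.  197.3 112.7 114.9] knob [534.9 196.9  29.8  31.8]
scene 1 lid [ 534.8 -247.   112.8  114.6] crock [ 533.3 -245.7  117.7  120. ] knob [ 532.8 -247.4   29.6   39.4]
scene 2 lid [532.4 -94.6 112.5 114.9] crock [530.1 -94.2 116.9 120. ] knob [529.9 -94.5  30.1  39.2]
scene 3 lid [532.9  50.1 112.5 114.9] crock [531.4  50.7 117.3 119.4] knob [530.7  50.6  28.9  40.1]
scene 4 lid [533.9 195.  111.8 115.7] crock [531.8 195.9 117.8 120.4] knob [531.7 196.1  28.6  42.4]
```

View pics/end.png

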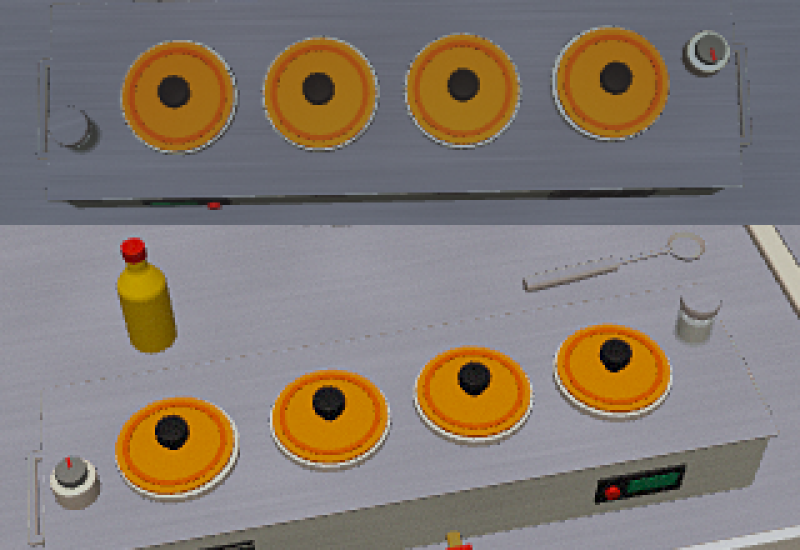

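All four lids are level and centred with thin even rims. Lid_1 now agrees in both views at plate height 0.125, to within 1 mm like the others, and nothing around them has moved.

```bash
python3 -c "
from workcell import workorder
print(workorder.job_done())"
```

```text
the job is handed in; nothing more can be done
None
```

The loose lid was lid_1, at the −y end, and it now sits in its crock. I handed the job in with all four lids flat.

- **Finding it:** The camera images showed lid_1 strayed towards −x/+y, about 120°. I pressed its high side there: it gave about 1.5 mm, then stood firm at about 12.6 N, and it fell back when I let go. I did not press the other three, because the images showed them centred and level.
- **Seating it:** I pushed its knob towards −60°. It slid about 8 mm and dropped home.
- **Last checks:** With the arm clear, lid_1 agrees in the top and scene views at the seated height to within 1 mm, and its outline and rim look like the other three. The things visible around the lids in the last picture stand where they were. About 19 s of the 64 s had run before handing in.
- **What disagreed:**
  - The fingers touched with the reported TCP about 25 mm lower than the plate, so the shut fingertips seem to end well behind the stated TCP. I went by force and pictures instead.
  - The final press was firmer than the suggested 1–3 N.
  - Levelness while pressed was judged from the firm stop and the lid's outline, not measured directly.

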